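# Seat the keyed lid of a bedside diffuser

## Task

The lid of the round diffuser on the chest of drawers lies askew on its locating pin. With a fingertip push the lid round by its spout, without picking it up, until its notch meets the pin and it drops over it, then press it down until it snaps home flat on the rim. Leave the other things as they stand.

Things in the scene. Friction and masses are not known exactly. Their poses are not given: they have to be found in the camera images.
- diffuser: the aroma diffuser: a fixed round appliance, 150 mm across, oak-look shell, grey tank rim. Origin at the centre of its underside on the surface, z up; x points from the centre to the locating pin. The flat rim (outer radius 75, mouth radius 50) is 95 mm above the surface. Four spring catches inside the mouth hold the lid about 6 mm short of home until it is pushed down
- pin (a point): centre of the top of the locating pin, a grey upright block on the rim: 9 mm wide along the rim, 12 mm radially, 13 mm tall, 68 mm from the diffuser's axis; its outer end sticks out 3 mm past the lid's edge. It stops the lid's turning once it stands in the notch
- lid: the loose white lid (about 110 g): a round flange 142 mm across, 9 mm thick, and below it a spigot 22 mm deep that sits in the mouth and keeps it centred, so that it turns about the diffuser's axis. Origin at the centre of the flange's underside (home: 95 mm above the surface), z up; x points to its notch. At the start it lies cocked, one side up on the pin
- lid_centre (a point): centre of the lid's top face, 9 mm above its underside (104 mm above the surface when home). With the notch over the pin, a push of about 10 to 15 N down here snaps the lid home, flange flat on the rim; the pin's top then stands 4 mm above the flange
- notch (a point): middle of the lid's one notch, 68 mm from the lid's centre, level with its top face; it is cut right through the flange, about 20 mm wide at the edge and 14 mm deep. When it comes over the pin (within about 3 degrees) that side of the lid drops about 7 mm
- spout (a point): the mist spout: a round white stub standing on the lid 46 mm from its centre, straight across from the notch, 25 mm across at its foot, 21 mm at its top, 26 mm tall; this point is on its axis, half-way up. A sideways push of about 2 N on it turns the lid, either way round
- oil_a: one of the loose things near the diffuser that must stay put: amber dropper bottle, 27 mm across, 78 mm tall; origin under its centre
- oil_b: amber dropper bottle, 27 mm across, 70 mm tall; must stay put; origin under its centre
- fill_cup: clear filling cup, 60 mm across, 60 mm tall; must stay put; origin under its centre
- mug: white mug, 80 mm across plus handle, 92 mm tall; must stay put; origin under its centre
- alarm_clock: white alarm clock, 130 x 55 mm, 74 mm tall; must stay put; origin under its centre
- book: blue book lying flat, 198 x 129 x 24 mm; must stay put; origin under its centre
- cream_tin: round metal tin, 67 mm across, 27 mm tall; must stay put; origin under its centre
- glasses_case: grey glasses case, 160 x 58 x 40 mm; must stay put; origin under its centre
There are look-alikes about, which are no part of the job. What is shaped like the lid but green or turquoise is not meant.

How it is judged:
By the outcome, as a careful person would: the job done as asked, in the order asked, and still so for the second after the job is handed in, with the robot touching nothing.
It also fails if it takes over 56 s, if anything falls off the work surface, if the arm or the gripper's body presses on something with over 40 N, if the wrist force passes 120 N, or if a joint passes its speed limit or range.

## Robot

A 6-joint arm with a two-finger parallel gripper is mounted at the origin on the work surface. World frame = base frame: x ahead of the robot, y to its left, z up, the work surface at z = 0. Lengths are in m, angles in rad, forces in N, time in s.
With the tool pointing down it reaches from about 0.25 to 0.725 m from the base axis. Payload 9.7 kg.
Tool frame: the origin (TCP) lies at the very end of the fingers, on their centre line; the grasp point (between the pads) lies 19 mm behind it (env.hold_point_z is the distance from the TCP to the grasp point, in m); z points along the fingers, y is the line along which they close (so a half turn about z gives the same grasp; the last joint's range is limited). The gripper opens to 85 mm and grips with 20 to 120 N. Pads are 22 mm wide; open, the fingers measure 114 mm over their backs; the gripper's body (76 mm by 85 mm) begins 54 mm behind the grasp point. The pads swing forward as they close: fully open they stand 13 mm farther back than shut.
Start: joints at [0, 0.087, 0.176, 1.66, 0, 1.571], TCP at [0.55, -0, 0.231] pointing down, gripper open.
Joint ranges: [-3.13, 3.13], [-0.85, 1.81], [-1.15, 1.24], [-2.2, 2.28], [-1.44, 1.52], [-3.14, 3.14]. Speed limits (rad/s): [2.22, 2.22, 2.57, 3.14, 3.14, 3.14].

## Interface

Orientations are given as a rotation vector (axis times angle).
In Python, from rig import env, capture, camera_params, finder gives the robot as it stands.
- The arm moves only by the tool drive_tool, never from a script. Its argument "steps" is a list of rows, each an object of numbers: "dx", "dy", "dz": the shift along the world's x, y, z in mm; "twist": the turn about the world's z in degrees; "gripper": the opening, from 0 (shut) to 1 (fully open). In form: [{"dx": .., "dy": .., "dz": .., "twist": .., "gripper": ..}, ...]. A call has 1 to 20 rows; each row shifts and turns the commanded pose from where the row before left it; what a row does not reach is not made up. A row lasts 1/8 s, in which the tool goes at most 62.5 mm and 10.7 degrees, less where a joint would pass 70% of its speed; a pose out of reach is approached as far as the arm can. A call is refused whole if a number of a shift passes 62.5 or a number of a turn 10.7, either way. A call with a gripper value outside its range is refused whole. The fingers move at their own pace and stop on an object; the grip force is fixed at half the most. Time passes only in rows, so rows that do not move let the fingers close. It gives the time, the measured TCP pose, the force, the opening and the grip force at its end, in the units of the state.
- env.get_obs(): the state, without advancing time (a new reading comes with each control period).
- capture(name): name is "scene" or "side" or "wrist"; returns (picture, depth): 400x640x3 uint8, red, green, blue; 400x640 float32, m along the optical axis (not along the pixel's ray), 0 where there is no reading.
- camera_params(name): a dict with "fx", "fy", "cx", "cy" (pixels), "R" (3x3) and "t" (3): a world point X has camera coordinates R X + t; the wrist camera has in their place "mount" (4x4, takes a point from camera to tool coordinates, whose origin is the TCP and whose axes are the flange's). Camera axes: x right, y down, z forward; pixel columns grow to the right and rows downward; lengths in m; the calibration is good to about 2 mm. The wrist camera is an equidistant fisheye: a pixel r from the principal point sees the ray r / f radians off the axis. A picture is of the moment at which its call begins: read the wrist's pose just before it. camera_params takes no time and is no camera call.
- env.close_job(): hands the job in; it is judged then, once.
Trained networks look in the newest picture that a camera, given by its name, has taken for a name from the list of things; names that differ only in an ending like _2 or _b are one class to them, and where a whole thing is asked for, a point or a joint stands for the part that bears it (a point fixed in the world has none). Each returns a list of dicts, best first, with "score" (0 to 1); they miss things now and then, are a little off and sometimes report something else, mostly with a low value. They report only what shows in the picture. A call takes as long as a camera call. They do not tell look-alikes from the thing itself.
- finder.silhouettes(camera, target): "pixels" (400x640 bool, what is visible of it) and "at" ([column, row] in pixels, amid what is visible of it).
The state is a dict: "t": time; "joint_positions": joint angles; "joint_velocities": joint speeds; "tau": joint torques, N m; "ee_pos": TCP position; "orientation": TCP orientation; "ft_force": force on the tool from outside, world axes, zero at the start; "wrist_torque": the same for the moment, N m; "gripper_width": finger opening in m; "grasp_force": force on a finger pad.
Only numpy, scipy, OpenCV 4.12 (cv2) and the standard library are available. Lean on these libraries where they do the work, as an engineer would, in place of code of your own. Each camera call takes 0.05 s, during which the arm holds its last target. There are 200 camera calls.

## Working session

There is one attempt and no reset: what is moved stays moved. The work goes in short steps, Python scripts to look and compute and a tool call to move; the robot and the scene stay as the last step left them, time stands still between calls to the robot, and variables do not carry over. Pictures are saved under pics/ and viewed, at most 10 in all, crops included, and the job is handed in when it is done.

Besides the shell and the picture viewer there is one more tool, called after "Call:" as a command line: name --argument value ..., lists and objects as JSON in quotes. drive_tool: Moves the arm, as the interface text tells. Its arguments: {"type":"object","properties":{"steps":{"type":"array"}},"required":["steps"]}

```bash
mkdir -p pics
cat > h.py <<'E'
import numpy as np, cv2
from rig import env, capture, camera_params, finder
def world(cam,depth,mask):
    p=camera_params(cam); R=np.array(p["R"]); t=np.array(p["t"])
    v,u=np.nonzero(mask&(depth>0)); z=depth[v,u]
    C=np.stack([(u-p["cx"])/p["fx"]*z,(v-p["cy"])/p["fy"]*z,z],1)
    return (C-t)@R
def save(n,im): cv2.imwrite(f"pics/{n}.png",im[:,:,::-1])
E
python3 - <<'E'
from h import *
for c in ["scene","side"]:
    im,d=capture(c); save(c+"0",im); np.savez(c+"0.npz",im=im,d=d)
    for n in ["diffuser","lid","spout","notch","pin"]:
        for r in finder.silhouettes(c,n)[:3]:
            P=world(c,d,r["pixels"])
            print(c,n,round(r["score"],2),np.round(r["at"]),r["pixels"].sum(),np.round(np.median(P,0),3) if len(P) else 0,np.round(np.percentile(P,[2,98],axis=0),3).tolist() if len(P) else 0)
E
```

```text
scene diffuser 0.95 [314. 230.] 893 [0.648 0.066 0.069] [[0.563, -0.033, 0.001], [0.679, 0.085, 0.109]]
scene diffuser 0.66 [277. 100.] 1113 [ 0.387 -0.46   0.025] [[0.296, -0.523, 0.007], [0.452, -0.395, 0.032]]
scene lid 0.97 [311. 209.] 1682 [0.607 0.014 0.114] [[0.54, -0.054, 0.104], [0.671, 0.076, 0.138]]
scene lid 0.71 [361. 177.] 1304 [ 0.397 -0.01   0.033] [[0.333, -0.073, 0.026], [0.457, 0.052, 0.056]]
scene lid 0.71 [396. 243.] 1702 [0.475 0.234 0.033] [[0.41, 0.169, 0.027], [0.538, 0.297, 0.056]]
scene spout 0.95 [398. 249.] 1692 [0.475 0.234 0.033] [[0.412, 0.169, 0.027], [0.539, 0.297, 0.056]]
scene spout 0.81 [314. 210.] 1706 [0.607 0.013 0.114] [[0.539, -0.055, 0.097], [0.671, 0.076, 0.137]]
scene spout 0.76 [360. 180.] 1376 [ 0.398 -0.01   0.033] [[0.336, -0.077, 0.021], [0.46, 0.054, 0.055]]
scene notch 0.92 [285. 169.] 1125 [ 0.554 -0.196  0.033] [[0.493, -0.255, 0.026], [0.613, -0.126, 0.055]]
scene notch 0.74 [361. 177.] 1350 [ 0.397 -0.01   0.033] [[0.334, -0.076, 0.026], [0.458, 0.054, 0.056]]
scene notch 0.73 [399. 244.] 1682 [0.474 0.235 0.033] [[0.411, 0.172,
[... 536 characters left out ...]
out 0.82 [356. 171.] 1234 [ 0.543 -0.184  0.031] [[0.482, -0.257, -0.001], [0.614, -0.124, 0.056]]
side spout 0.71 [321. 289.] 2088 [0.47  0.238 0.031] [[0.408, 0.171, 0.026], [0.533, 0.299, 0.055]]
side spout 0.68 [305. 189.] 1550 [0.603 0.016 0.113] [[0.54, -0.052, 0.104], [0.668, 0.076, 0.137]]
side notch 0.96 [356. 174.] 1145 [ 0.543 -0.183  0.031] [[0.482, -0.253, 0.015], [0.609, -0.125, 0.055]]
side notch 0.89 [324. 286.] 2206 [0.471 0.237 0.031] [[0.408, 0.169, 0.023], [0.536, 0.3, 0.055]]
side notch 0.74 [306. 193.] 1623 [0.602 0.017 0.113] [[0.539, -0.056, 0.098], [0.67, 0.077, 0.137]]
side pin 0.61 [314. 216.] 1213 [0.572 0.069 0.064] [[0.531, -0.008, 0.004], [0.661, 0.085, 0.099]]
```

```bash
python3 -c "
import cv2,numpy as np
a=cv2.imread('pics/scene0.png');b=cv2.imread('pics/side0.png')
cv2.imwrite('pics/both.png',cv2.resize(np.vstack([a,b]),(480,600)))"
```

```text
(no output)
```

View pics/scene0.png

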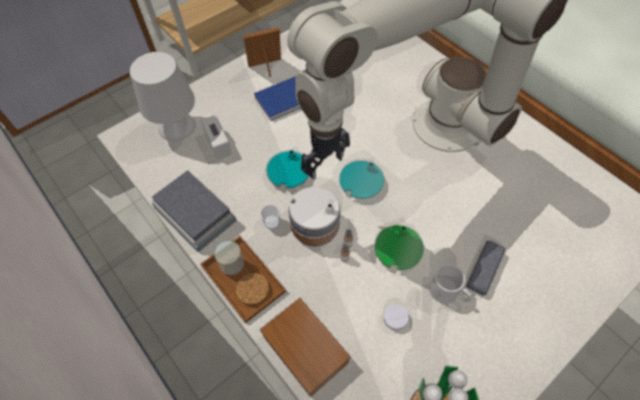

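View pics/side0.png

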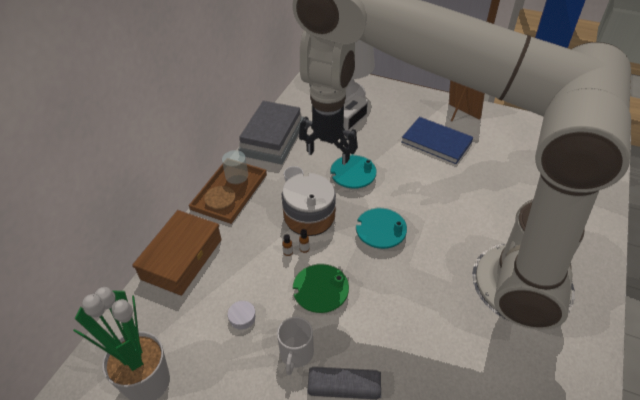

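The white lid on the diffuser is at about (311,209) in scene and (308,195) in side; the coloured ones are decoys. Next I'll take a rectified height map and close crops.

Run:
```python
from h import *
im,dw=capture("wrist"); o=env.get_obs(); np.savez("w0.npz",im=im,d=dw); print(o["ee_pos"],o["orientation"],camera_params("wrist"))
tiles=[]
for c,(u,v) in {"scene":(314,212),"side":(308,200)}.items():
    z=np.load(c+"0.npz"); im0,d=z["im"],z["d"]
    tiles.append(cv2.resize(im0[v-36:v+36,u-36:u+36],(390,300),interpolation=cv2.INTER_CUBIC))
    P=world(c,d,np.ones(d.shape,bool)); rgb=im0[d>0]
    k=(abs(P[:,0]-.605)<.085)&(abs(P[:,1]-.012)<.085)&(P[:,2]>.085)&(P[:,2]<.15); P=P[k]; rgb=rgb[k]
    s=P[P[:,2]>.121]
    w=P[(P[:,2]>.1)&(P[:,2]<.12)]
    # robust plane
    q=w.copy()
    for i in range(6):
        A=np.c_[q[:,:2]-[.605,.012],np.ones(len(q))]; co=np.linalg.lstsq(A,q[:,2],rcond=None)[0]
        res=w[:,2]-np.c_[w[:,:2]-[.605,.012],np.ones(len(w))]@co; q=w[abs(res)<.0025]
    print(c,"plane",co,len(q),"tilt dir(up) deg",np.degrees(np.arctan2(co[1],co[0])))
    (cx,cy),r=cv2.minEnclosingCircle((q[:,:2]*1000).astype(np.float32)); print("circle",cx,cy,r)
    up=P[P[:,2]-np.c_[P[:,:2]-[.605,.012],np.ones(len(P))]@co>.018]
    print("spout",up.mean(0),len(up),up[:,2].max())
    r=np.hypot(P[:,0]-cx/1e3,P[:,1]-cy/1e3)
cv2.imwrite("pics/m1.png",cv2.hconcat(tiles)[:,:,::-1]); save("w0",im)
```

```text
[ 5.49987439e-01 -5.07980174e-06  2.31293535e-01] [2.22143248e+00 2.22144150e+00 3.82140940e-06] {'fx': 309.70691628693146, 'fy': 309.70691628693146, 'cx': 317.3661290672996, 'cy': 199.74521440708787, 'mount': array([[ 1.13640772e-03, -9.58534838e-01, -2.84973107e-01,
         7.27191032e-02],
       [ 9.99999353e-01,  1.10155879e-03,  2.82568802e-04,
        -1.02534254e-03],
       [ 4.30625890e-05, -2.84973244e-01,  9.58535470e-01,
        -1.42385371e-01],
       [ 0.00000000e+00,  0.00000000e+00,  0.00000000e+00,
         1.00000000e+00]])}
scene plane [0.06546963 0.03444024 0.11371477] 1060 tilt dir(up) deg 27.746575832898866
circle 604.8687133789062 9.9782075881958 72.59712982177734
spout [0.579238   0.04925374 0.138787  ] 48 0.14490637548884638
side plane [0.06955002 0.03300744 0.11249713] 1032 tilt dir(up) deg 25.38834743081161
circle 604.439453125 10.325972557067871 72.38790130615234
spout [0.57686372 0.04978023 0.13638625] 60 0.14268262961286785
```

View pics/m1.png

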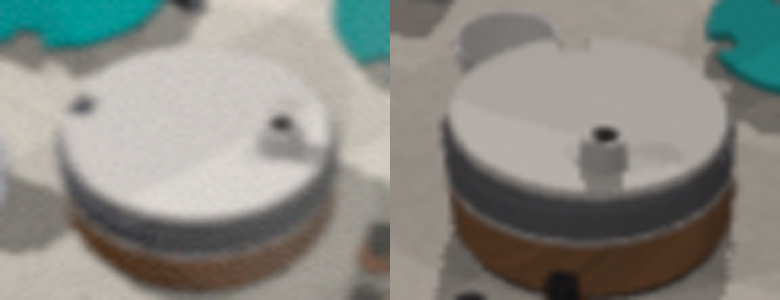

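View pics/w0.png

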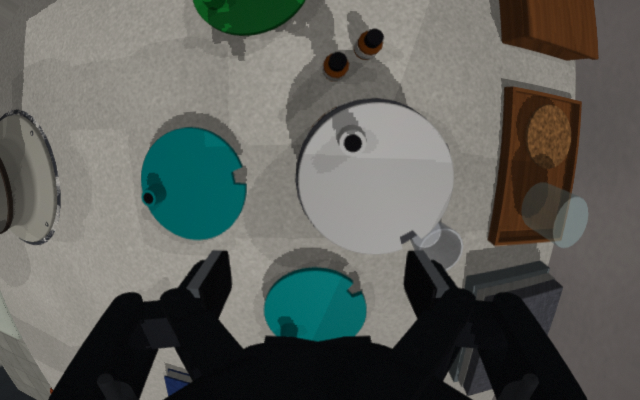

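Measured: lid centre ≈ (0.605, 0.010). The spout is at ≈124° and the notch at ≈-56°. The lid is raised towards ≈26.5°, where the pin must be, so it needs about +82° counter-clockwise. In the wrist picture the spout is at (353,140) and the notch at (408,238). I'll move behind the spout with the gripper shut.

Call:
drive_tool --steps '[{"dx": 10, "dy": 12, "dz": -7, "twist": -9.3, "gripper": 0}, {"dx": 10, "dy": 12, "dz": -7, "twist": -9.3, "gripper": 0}, {"dx": 10, "dy": 12, "dz": -7, "twist": -9.3, "gripper": 0}, {"dx": 10, "dy": 12, "dz": -7, "twist": -9.3, "gripper": 0}, {"dx": 10, "dy": 12, "dz": -7, "twist": -9.3, "gripper": 0}, {"dx": 8, "dy": 10, "dz": -7, "twist": -9.3, "gripper": 0}, {"gripper": 0}, {"gripper": 0}, {"gripper": 0}]'

```text
schema error: expected keys dx, dy, dz, twist, gripper
```

Run:
```python
from h import *
o=env.get_obs(); im,d=capture("wrist"); p=camera_params("wrist"); save("w1",im)
print(o["ee_pos"],o["orientation"],o["gripper_width"],o["joint_positions"])
from scipy.spatial.transform import Rotation as Ro
v,u=np.nonzero(d>0); a=u-p["cx"]; b=v-p["cy"]; r=np.hypot(a,b)+1e-9; th=r/p["fx"]; z=d[v,u]
C=np.stack([a/r*np.tan(th)*z,b/r*np.tan(th)*z,z,np.ones_like(z)],1)
T=(C@np.array(p["mount"]).T)[:,:3]; P=Ro.from_rotvec(o["orientation"]).apply(T)+o["ee_pos"]
k=(np.hypot(P[:,0]-.605,P[:,1]-.01)<.085)&(P[:,2]>.08)&(P[:,2]<.15); P=P[k];uv=np.c_[u,v][k]
w=q=P[(P[:,2]>.1)&(P[:,2]<.12)]; f=lambda X:np.c_[X[:,:2]-[.605,.010],np.ones(len(X))]
for i in range(8):
    co=np.linalg.lstsq(f(q),q[:,2],rcond=None)[0]; q=w[abs(w[:,2]-f(w)@co)<.002]
print(co,np.degrees(np.arctan2(co[1],co[0])),cv2.minEnclosingCircle((q[:,:2]*1000).astype(np.float32)))
h=P[:,2]-f(P)@co; s=(h>.022)&(h<.03); s&=P[:,1]>0.02; print("spout",P[s].mean(0),s.sum())
n=(np.hypot(P[:,0]-.605,P[:,1]-.01)>.055)&(np.hypot(P[:,0]-.605,P[:,1]-.01)<.068)&(h<-.006)
print("notch",P[n].mean(0),n.sum(),uv[n].mean(0) if n.any() else 0)
```

```text
[ 5.49987439e-01 -5.07980174e-06  2.31293535e-01] [2.22143248e+00 2.22144150e+00 3.82140940e-06] 0.08524969472173102 [-7.80703565e-06  8.68697736e-02  1.75885864e-01  1.65980622e+00
 -2.75800073e-06  1.57078446e+00]
[0.0718851  0.03797537 0.1117887 ] 27.846541601082237 ((602.329345703125, 10.144010543823242), 71.24275207519531)
spout [0.57586198 0.04820608 0.13739036] 569
notch [ 0.63924178 -0.04629211  0.09497303] 52 [407.09615385 234.32692308]
```

View pics/w1.png

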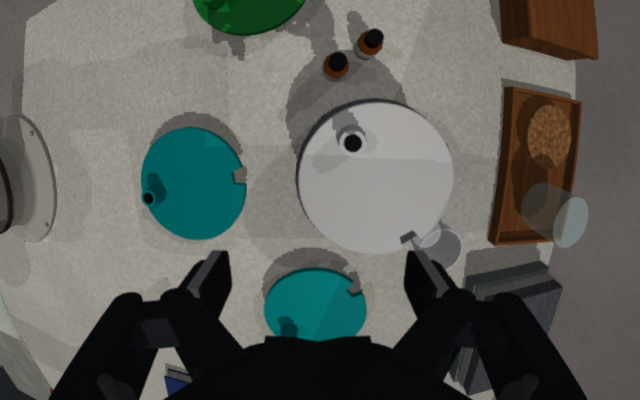

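The call was refused because every key is required. The wrist view agrees with the earlier estimates: spout ≈126°, pin ≈27°, centre (0.603, 0.010).

Call:
drive_tool --steps '[{"dx": 10, "dy": 12, "dz": -7, "twist": -9.3, "gripper": 0}, {"dx": 10, "dy": 12, "dz": -7, "twist": -9.3, "gripper": 0}, {"dx": 10, "dy": 12, "dz": -7, "twist": -9.3, "gripper": 0}, {"dx": 10, "dy": 12, "dz": -7, "twist": -9.3, "gripper": 0}, {"dx": 10, "dy": 12, "dz": -7, "twist": -9.3, "gripper": 0}, {"dx": 8, "dy": 10, "dz": -7, "twist": -9.3, "gripper": 0}, {"dx": 0, "dy": 0, "dz": 0, "twist": 0, "gripper": 0}, {"dx": 0, "dy": 0, "dz": 0, "twist": 0, "gripper": 0}, {"dx": 0, "dy": 0, "dz": 0, "twist": 0, "gripper": 0}]'

```text
t: 1.82
ee_pos: [0.6079, 0.0696, 0.1899]
orientation: [3.002, 0.926, 0.001]
ft_force: [-0.1, 0.4, -0.5]
gripper_width: 0.0003
grasp_force: 0.0
```

Call:
drive_tool --steps '[{"dx": 0, "dy": 0, "dz": -20, "twist": 0, "gripper": 0}, {"dx": 0, "dy": 0, "dz": -20, "twist": 0, "gripper": 0}, {"dx": 0, "dy": 0, "dz": -14, "twist": 0, "gripper": 0}, {"dx": 0, "dy": 0, "dz": -7, "twist": 0, "gripper": 0}, {"dx": 0, "dy": 0, "dz": -6, "twist": 0, "gripper": 0}, {"dx": 0, "dy": 0, "dz": 0, "twist": 0, "gripper": 0}, {"dx": -3.3, "dy": -2.2, "dz": 0, "twist": 0, "gripper": 0}, {"dx": -3.3, "dy": -2.2, "dz": 0, "twist": 0, "gripper": 0}, {"dx": -2, "dy": -1.5, "dz": 0, "twist": 0, "gripper": 0}, {"dx": 0, "dy": 0, "dz": 0, "twist": 0, "gripper": 0}]'

```text
t: 3.08
ee_pos: [0.5993, 0.064, 0.1225]
orientation: [3.003, 0.924, 0.0]
ft_force: [-0.0, -0.3, -0.0]
gripper_width: -0.0
grasp_force: 0.0
```

```bash
python3 -c "
import numpy as np
C=np.array([604,10]);p=np.array([599.3,64.0])
for k in range(1,24):
    a=np.radians(95+4*k); r=54-min(k,4)*.5
    t=C+r*np.array([np.cos(a),np.sin(a)]); d=np.round(t-p,1); p=p+d; print(k,95+4*k,d,p)
"
```

```text
1 99 [-3.7 -1.2] [595.6  62.8]
2 103 [-3.5 -1.2] [592.1  61.6]
3 107 [-3.4 -1.4] [588.7  60.2]
4 111 [-3.3 -1.7] [585.4  58.5]
5 115 [-3.4 -1.4] [582.   57.1]
6 119 [-3.2 -1.6] [578.8  55.5]
7 123 [-3.1 -1.9] [575.7  53.6]
8 127 [-3.  -2.1] [572.7  51.5]
9 131 [-2.8 -2.3] [569.9  49.2]
10 135 [-2.7 -2.4] [567.2  46.8]
11 139 [-2.4 -2.7] [564.8  44.1]
12 143 [-2.3 -2.8] [562.5  41.3]
13 147 [-2.1 -3. ] [560.4  38.3]
14 151 [-1.9 -3.1] [558.5  35.2]
15 155 [-1.6 -3.2] [556.9  32. ]
16 159 [-1.4 -3.4] [555.5  28.6]
17 163 [-1.2 -3.4] [554.3  25.2]
18 167 [-1.  -3.5] [553.3  21.7]
19 171 [-0.7 -3.6] [552.6  18.1]
20 175 [-0.4 -3.6] [552.2  14.5]
21 179 [-0.2 -3.6] [552.   10.9]
22 183 [ 0.1 -3.6] [552.1   7.3]
23 187 [ 0.3 -3.6] [552.4   3.7]
```

Call:
drive_tool --steps '[{"dx": -3.7, "dy": -1.2, "dz": 0, "twist": 2, "gripper": 0}, {"dx": -3.5, "dy": -1.2, "dz": 0, "twist": 4, "gripper": 0}, {"dx": -3.4, "dy": -1.4, "dz": 0, "twist": 4, "gripper": 0}, {"dx": -3.3, "dy": -1.7, "dz": 0, "twist": 4, "gripper": 0}, {"dx": -3.4, "dy": -1.4, "dz": 0, "twist": 4, "gripper": 0}, {"dx": -3.2, "dy": -1.6, "dz": 0, "twist": 4, "gripper": 0}, {"dx": 0, "dy": 0, "dz": 0, "twist": 0, "gripper": 0}]'

```text
t: 3.95
ee_pos: [0.5787, 0.0556, 0.1224]
orientation: [2.771, 1.48, 0.0]
ft_force: [0.7, 0.2, -0.3]
gripper_width: 0.0
grasp_force: 0.0
```

```bash
cat >> h.py <<'E'
from scipy.spatial.transform import Rotation as Ro
def look(n=None,C=(.604,.010)):
    o=env.get_obs(); im,d=capture("wrist"); p=camera_params("wrist")
    if n: save(n,im)
    v,u=np.nonzero(d>0); a=u-p["cx"]; b=v-p["cy"]; r=np.hypot(a,b)+1e-9; th=r/p["fx"]; z=d[v,u]
    Q=np.stack([a/r*np.tan(th)*z,b/r*np.tan(th)*z,z,np.ones_like(z)],1)
    P=Ro.from_rotvec(o["orientation"]).apply((Q@np.array(p["mount"]).T)[:,:3])+o["ee_pos"]
    rr=np.hypot(P[:,0]-C[0],P[:,1]-C[1])
    P=P[(rr<.085)&(P[:,2]>.08)&(P[:,2]<.15)]; rr=np.hypot(P[:,0]-C[0],P[:,1]-C[1])
    w=q=P[(P[:,2]>.098)&(P[:,2]<.12)&(rr<.07)]; f=lambda X:np.c_[X[:,:2]-C,np.ones(len(X))]
    for i in range(8):
        co=np.linalg.lstsq(f(q),q[:,2],rcond=None)[0]; q=w[abs(w[:,2]-f(w)@co)<.002]
    print("plane",co.round(4),"up dir",np.degrees(np.arctan2(co[1],co[0])).round(1),len(q))
    print("circle",cv2.minEnclosingCircle((q[:,:2]*1000).astype(np.float32)))
    h=P[:,2]-f(P)@co
    for nm,m in {"spout":(h>.022)&(h<.029)&(rr<.06),"notch":(rr>.055)&(rr<.067)&(h<-.006)}.items():
        e=P[m].mean(0) if m.any() else np.zeros(3)
        print(nm,m.sum(),e.round(4),np.degrees(np.arctan2(e[1]-C[1],e[0]-C[0])).round(1))
E
python3 -c "
from h import *
look('w2')"
```

```text
plane [0.0676 0.0333 0.1121] up dir 26.2 20527
circle ((603.94384765625, 10.159955024719238), 69.82820892333984)
spout 259 [0.5837 0.0556 0.138 ] 114.0
notch 15 [ 0.6441 -0.0227  0.1044] -39.2
```

View pics/w2.png

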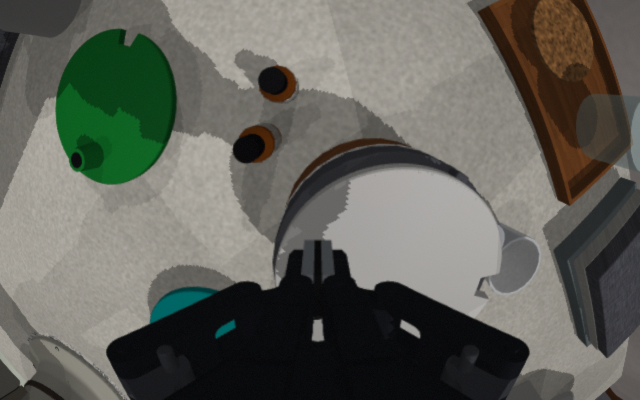

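The lid is turning: the notch, now at about (485,285), is at ≈-39°, against -57° before. About 65° remain. I'll continue 48°.

Call:
drive_tool --steps '[{"dx": -3.1, "dy": -1.9, "dz": 0, "twist": 4, "gripper": 0}, {"dx": -3.0, "dy": -2.1, "dz": 0, "twist": 4, "gripper": 0}, {"dx": -2.8, "dy": -2.3, "dz": 0, "twist": 4, "gripper": 0}, {"dx": -2.7, "dy": -2.4, "dz": 0, "twist": 4, "gripper": 0}, {"dx": -2.4, "dy": -2.7, "dz": 0, "twist": 4, "gripper": 0}, {"dx": -2.3, "dy": -2.8, "dz": 0, "twist": 4, "gripper": 0}, {"dx": -2.1, "dy": -3.0, "dz": 0, "twist": 4, "gripper": 0}, {"dx": -1.9, "dy": -3.1, "dz": 0, "twist": 4, "gripper": 0}, {"dx": -1.6, "dy": -3.2, "dz": 0, "twist": 4, "gripper": 0}, {"dx": -1.4, "dy": -3.4, "dz": 0, "twist": 4, "gripper": 0}, {"dx": -1.2, "dy": -3.4, "dz": 0, "twist": 4, "gripper": 0}, {"dx": -1.0, "dy": -3.5, "dz": 0, "twist": 4, "gripper": 0}, {"dx": 0, "dy": 0, "dz": 0, "twist": 0, "gripper": 0}]'

```text
t: 5.62
ee_pos: [0.5534, 0.0217, 0.1223]
orientation: [1.932, 2.478, -0.0]
ft_force: [-0.6, -0.2, -0.6]
gripper_width: 0.0
grasp_force: 0.0
```

```bash
python3 -c "
from h import *
look('w3')"
```

```text
plane [0.0725 0.0292 0.1119] up dir 21.9 20873
circle ((603.6721801757812, 10.29731559753418), 69.7257308959961)
spout 220 [0.5565 0.0302 0.1345] 156.9
notch 17 [0.6665 0.0136 0.1092] 3.3
```

View pics/w3.png

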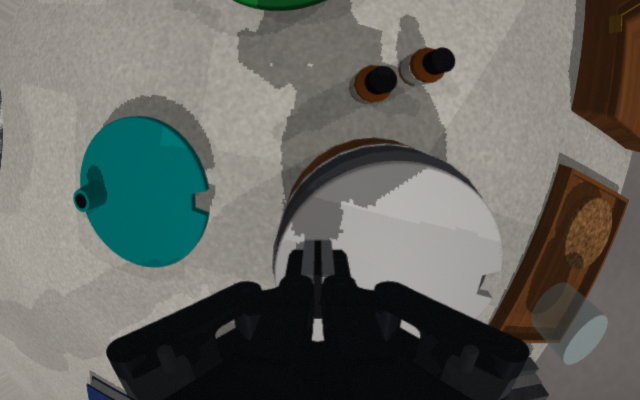

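The notch, near (488,285), is at ≈3–9°, and the lid is still cocked. I'll go on in smaller steps.

Call:
drive_tool --steps '[{"dx": -0.7, "dy": -3.6, "dz": 0, "twist": 4, "gripper": 0}, {"dx": -0.4, "dy": -3.6, "dz": 0, "twist": 4, "gripper": 0}, {"dx": -0.2, "dy": -3.6, "dz": 0, "twist": 4, "gripper": 0}, {"dx": 0, "dy": 0, "dz": 0, "twist": 0, "gripper": 0}]'

```text
t: 6.18
ee_pos: [0.5522, 0.011, 0.1223]
orientation: [1.663, 2.665, 0.0]
ft_force: [0.5, 0.0, -0.1]
gripper_width: -0.0004
grasp_force: 0.0
```

```bash
python3 -c "
from h import *
look('w4')"
```

```text
plane [ 0.0019 -0.0053  0.1092] up dir -70.5 20492
circle ((603.6473999023438, 10.63577938079834), 69.93834686279297)
spout 232 [0.5535 0.0184 0.1345] 170.5
notch 34 [0.6643 0.0316 0.099 ] 19.8
```

The lid dropped: its plane is now level at 109 mm (home 104, plus ≈6 on the catches). I'll back off, lift, and go over the centre.

Call:
drive_tool --steps '[{"dx": 0, "dy": 4, "dz": 0, "twist": 0, "gripper": 0}, {"dx": 0, "dy": 4, "dz": 0, "twist": 0, "gripper": 0}, {"dx": 0, "dy": 0, "dz": 15, "twist": 0, "gripper": 0}, {"dx": 0, "dy": 0, "dz": 20, "twist": 0, "gripper": 0}, {"dx": 17, "dy": -3, "dz": 0, "twist": 0, "gripper": 0}, {"dx": 17, "dy": -3, "dz": 0, "twist": 0, "gripper": 0}, {"dx": 18, "dy": -3, "dz": 0, "twist": 0, "gripper": 0}, {"dx": 0, "dy": 0, "dz": -15, "twist": 0, "gripper": 0}, {"dx": 0, "dy": 0, "dz": -15, "twist": 0, "gripper": 0}, {"dx": 0, "dy": 0, "dz": -12, "twist": 0, "gripper": 0}, {"dx": 0, "dy": 0, "dz": 0, "twist": 0, "gripper": 0}]'

```text
t: 7.6
ee_pos: [0.603, 0.0101, 0.114]
orientation: [-1.659, -2.666, 0.002]
ft_force: [-1.2, 0.1, 1.1]
gripper_width: 0.0001
grasp_force: 0.0
```

Call:
drive_tool --steps '[{"dx": 0, "dy": 0, "dz": -2, "twist": 0, "gripper": 0}, {"dx": 0, "dy": 0, "dz": -2, "twist": 0, "gripper": 0}, {"dx": 0, "dy": 0, "dz": -1, "twist": 0, "gripper": 0}, {"dx": 0, "dy": 0, "dz": -1, "twist": 0, "gripper": 0}, {"dx": 0, "dy": 0, "dz": 0, "twist": 0, "gripper": 0}]'

```text
t: 8.22
ee_pos: [0.6042, 0.01, 0.1095]
orientation: [1.66, 2.667, 0.0]
ft_force: [0.7, 0.1, 0.5]
gripper_width: -0.0
grasp_force: 0.5
```

Call:
drive_tool --steps '[{"dx": 0, "dy": 0, "dz": -1, "twist": 0, "gripper": 0}, {"dx": 0, "dy": 0, "dz": -1, "twist": 0, "gripper": 0}, {"dx": 0, "dy": 0, "dz": 0, "twist": 0, "gripper": 0}]'

```text
t: 8.6
ee_pos: [0.6044, 0.01, 0.1078]
orientation: [1.66, 2.666, 0.001]
ft_force: [-0.4, 1.2, 4.5]
gripper_width: -0.0
grasp_force: 2.5
```

Call:
drive_tool --steps '[{"dx": 0, "dy": 0, "dz": -1, "twist": 0, "gripper": 0}, {"dx": 0, "dy": 0, "dz": -1, "twist": 0, "gripper": 0}, {"dx": 0, "dy": 0, "dz": 0, "twist": 0, "gripper": 0}]'

```text
t: 8.98
ee_pos: [0.6039, 0.01, 0.1047]
orientation: [-1.66, -2.667, 0.001]
ft_force: [-0.4, -0.9, 0.1]
gripper_width: 0.0001
grasp_force: 0.0
```

The force vanished, so it probably snapped. I'll press slightly further to confirm, then retreat.

Call:
drive_tool --steps '[{"dx": 0, "dy": 0, "dz": -1, "twist": 0, "gripper": 0}, {"dx": 0, "dy": 0, "dz": -1, "twist": 0, "gripper": 0}, {"dx": 0, "dy": 0, "dz": 0, "twist": 0, "gripper": 0}]'

```text
t: 9.35
ee_pos: [0.6041, 0.01, 0.1041]
orientation: [1.66, 2.667, 0.001]
ft_force: [-1.2, -0.5, 6.8]
gripper_width: 0.0004
grasp_force: 3.2
```

Call:
drive_tool --steps '[{"dx": 0, "dy": 0, "dz": -1, "twist": 0, "gripper": 0}, {"dx": 0, "dy": 0, "dz": -1, "twist": 0, "gripper": 0}, {"dx": 0, "dy": 0, "dz": 0, "twist": 0, "gripper": 0}]'

```text
t: 9.72
ee_pos: [0.6044, 0.01, 0.104]
orientation: [1.659, 2.665, 0.002]
ft_force: [-5.7, -0.1, 17.3]
gripper_width: -0.0001
grasp_force: 9.0
```

Call:
drive_tool --steps '[{"dx": 0, "dy": 0, "dz": 5, "twist": 0, "gripper": 0}, {"dx": 0, "dy": 0, "dz": 20, "twist": 0, "gripper": 0}, {"dx": 0, "dy": 0, "dz": 30, "twist": 0, "gripper": 0}, {"dx": -20, "dy": 0, "dz": 40, "twist": 0, "gripper": 0}, {"dx": -20, "dy": 0, "dz": 30, "twist": 0, "gripper": 0}, {"dx": 0, "dy": 0, "dz": 0, "twist": 0, "gripper": 0}, {"dx": 0, "dy": 0, "dz": 0, "twist": 0, "gripper": 0}]'

```text
t: 10.6
ee_pos: [0.5642, 0.01, 0.2255]
orientation: [-1.66, -2.667, 0.001]
ft_force: [1.0, -0.0, -0.1]
gripper_width: 0.0
grasp_force: 0.0
```

```bash
python3 -c "
from h import *
look('w5')"
```

```text
plane [-0.0004  0.0009  0.1037] up dir 113.8 14489
circle ((603.9761962890625, 10.070982933044434), 69.966552734375)
spout 506 [ 0.5608 -0.0078  0.1297] -157.6
notch 66 [0.6618 0.033  0.0949] 21.7
```

View pics/w5.png

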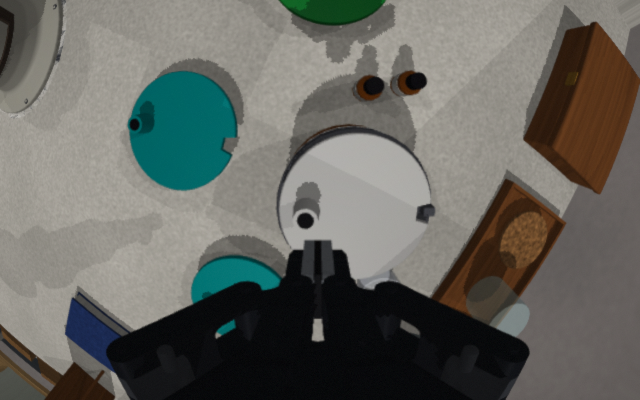

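The lid is level at 103.7 mm, with the pin standing in the notch at (425,213) and the spout opposite at (305,220). The bottles are still standing.

```bash
python3 -c "
from rig import env
print(env.close_job())"
```

```text
the job is handed in; nothing more can be done
None
```

The lid was turned by its spout until its notch dropped over the pin, then pressed until it snapped home flat (top face measured level at 103.7 mm), and the job is handed in; the arm touched only the lid, though I didn't re-measure the other things.

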